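# Open the incense-cone jar on the altar

## Task

Raise the stiff glazed lid of the red incense box to a little past upright, about 100 degrees open, and leave it standing there, short of the ceramic rooster behind it. Then unscrew the cap of the jar inside the box: it may be threaded either way, so if it comes to a dead stop one way, turn it the other way, and do not pull it off by force. Finish while still holding the cap in the gripper, steady and level, at least 8 cm up from where it sat, so that I can take cones out; leave the twin jar outside the box, its cap and the ornaments alone.

Things in the scene. Friction and masses are not known exactly. Their poses are not given: they have to be found in the camera images.
- incense_box: dark red lacquered box with brass trim, fixed; 160 mm (its x) x 180 mm (its y) x 60 mm high without its lid, walls and floor 6 mm; origin at the centre of its underside. The lid is hinged along the upper edge of its far (+x) wall. A jar stands fixed in the rubber collar inside, its axis about 10 mm to the -x side of the box's centre
- lid (a joint): opening angle of the box's lid in rad: 0 closed, 1.57 upright, 1.75 = 100 degrees, free to swing to 2.5; the hinge is stiff (about 0.4 Nm) and the lid stays where it is left; it may start slightly ajar. The lid is a glazed red frame 160 x 180 mm, 40 mm deep
- lid_tab (a point): centre of the lid's brass thumb tab, a disc 22 mm in diameter and 12 mm thick set on edge (its flat sides face along the box's y), on a short stem out of the middle of the lid's front face, 30 mm ahead of that face; the means to raise the lid. In the lid's frame it lies 190 mm from the hinge line and 18 mm above the lid's lower edge (towards the glass)
- lid_hinge (a point): middle of the hinge line, at the box's upper far edge, 60 mm above the step; the line runs along the box's y axis
- jar_a: white porcelain jar with a blue band, fixed; body 64 mm in diameter, shoulder at 36 mm, neck 26 mm in diameter, mouth at 66 mm; origin at the centre of its underside, z up. It stands in the box and its twin jar_b on the mat, or the other way round. One of the two has a left-hand thread, the other a right-hand one; nothing in their looks tells which
- jar_b: the same as jar_a, its twin with the opposite thread; it stands on the mat if jar_a is in the box, and in the box if jar_a is on the mat
- cap_a_center (a point): centre (half-way up) of jar_a's cap: loose, ribbed stainless steel, red disc on top, 48 mm in diameter, 32 mm tall, about 230 g; seated, its centre is 64 mm above the jar's underside. Two lugs hold it: turned the tightening way it stops dead within 0.1 rad; turned the other way it is free from about 50 to 130 degrees and lifts straight off. The axes turn with the cap, z up
- cap_b_center (a point): the same for the cap of jar_b
- mat: dark hard silicone mat beside the box, 110 x 110 x 6 mm, fixed; the twin jar stands on it; origin at the centre of its underside
- rooster: white ceramic rooster figurine, 105 mm tall, about 55 mm across, loose, standing behind the box's lid (to its +x side); a lid swung much past 110 degrees would strike it; origin at the centre of its underside
- acrylic_box: clear acrylic box with a sliding lid and red candles inside, 90 x 120 x 62 mm, loose; it stands beside the incense box on the side opposite to the mat; origin at the centre of its underside
- cone_dish: small aluminium dish 72 mm in diameter, 20 mm high, with one incense cone in it, loose; origin at the centre of its underside
There are look-alikes about, which are no part of the job. Leave any blue or pink look-alike of the acrylic_box alone.

How it is judged:
By the outcome, as a careful person would: the job done as asked, in the order asked, and still so for the second after the job is handed in, while the arm keeps its last pose, push and grip.
It also fails if it takes over 58 s, if anything falls off the work surface, if the arm or the gripper's body presses on something with over 40 N, if the wrist force passes 120 N, or if a joint passes its speed limit or range.

## Robot

A 7-joint arm with a two-finger parallel gripper is mounted at the origin on the work surface. World frame = base frame: x ahead of the robot, y to its left, z up, the work surface at z = 0. Lengths are in m, angles in rad, forces in N, time in s.
With the tool pointing down it reaches from about 0.425 to 0.925 m from the base axis. Payload 6.8 kg.
Tool frame: the origin (TCP) lies at the very end of the fingers, on their centre line; the grasp point (between the pads) lies 19 mm behind it; y points along the fingers, z is the direction in which the jaws open and shut, and the axes are right-handed (so a half turn about y gives the same grasp; the last joint's range is limited). The gripper opens to 85 mm and grips with 20 to 120 N. Pads are 22 mm wide; open, the fingers measure 114 mm over their backs; the gripper's body (76 mm by 85 mm) begins 54 mm behind the grasp point. The pads swing forward as they close: fully open they stand 13 mm farther back than shut.
Start: joints at [0.996, 0.477, 0.022, 1.555, -0.011, 1.109, -0.083], TCP at [0.304, -0.603, 0.231] pointing down, gripper open.
Joint ranges: [-2.96, 2.96], [-0.34, 2.1], [-1.41, 1.46], [0.24, 2.44], [-1.37, 4.51], [0.17, 1.92], [-2.96, 2.96]. Speed limits (rad/s): [2.39, 2.39, 3.14, 3.14, 3.14, 3.14, 3.14].

## Interface

Orientations are given as a rotation vector (axis times angle).
In Python, from bench import r gives the robot as it stands.
- The arm moves only by the tool drive_tool, never from a script. Its argument "series" is a list of rows, each a list of 7 numbers: the shift along the tool's x, y, z in mm, then the turn, a rotation vector about the tool's x, y, z in degrees, then the finger opening in mm, from 0 to 85.4. In form: [[tx, ty, tz, wx, wy, wz, grip], ...]. A call has 1 to 5 rows; each row is the pose to reach, as a shift and turn from the pose measured when the call began, along the tool's axes at that moment; what a row does not reach only later rows make up. A row lasts 1/10 s, in which the tool goes at most 50 mm and 8.59 degrees, less where a joint would pass 70% of its speed; a pose out of reach is approached as far as the arm can. A call with a gripper value outside its range is refused whole. The fingers move at their own pace and stop on an object; "squeeze" is the grip in N (left out, the last holds). Time passes only in rows, so rows that repeat a pose let the fingers close. It gives the time, the measured TCP pose, the force and the opening at its end, in the units of the state.
- r.get_obs(): the state, without advancing time (a new reading comes with each control period).
- r.grab_frame(name): name is "scene" or "top"; returns a dict with "frame" (400x640x3 uint8, blue, green, red), "intrinsics" (3x3 intrinsics, pixels), "distortion" ([k1, k2, p1, p2, k3] as OpenCV has them; the pictures are not rectified), "rvec" (rotation vector, rad) and "tvec" (3), from world to camera coordinates, as OpenCV has them. Camera axes: x right, y down, z forward; pixel columns grow to the right and rows downward; lengths in m; the calibration is good to about 2 mm. A picture is of the moment at which its call begins. There is no depth.
- r.hand_in(): hands the job in, once; it reports no verdict.
The state is a dict: "clock": time; "joints": joint angles; "qvel": joint speeds; "tau": joint torques, N m; "tcp_pos": TCP position; "orientation": TCP orientation; "contact_force": force on the tool from outside, world axes, zero at the start; "moment": the same for the moment, N m; "grip_width": finger opening in m.
Only numpy, scipy, OpenCV 4.12 (cv2) and the standard library are available. Lean on these libraries where they do the work, as an engineer would, in place of code of your own. Each camera call takes 0.05 s, during which the arm holds its last target.

## Working session

There is one attempt and no reset: what is moved stays moved. The work goes in short steps, Python scripts to look and compute and a tool call to move; the robot and the scene stay as the last step left them, time stands still between calls to the robot, and variables do not carry over. Pictures are saved under pics/ and viewed, and the job is handed in when it is done.

Besides the shell and the picture viewer there is one more tool, called after "Emit:" in YAML: its name, and indented under it one key for each argument. drive_tool: Moves the arm, as the interface text tells. Its arguments: {"type":"object","properties":{"series":{"type":"array","items":{"type":"array","items":{"type":"number"}}},"squeeze":{"type":"number"}},"required":["series"]}

```bash
ls; mkdir -p pics
python3 - <<'E'
from bench import r
import cv2
o=r.get_obs()
for k,v in o.items(): print(k,v)
for n in("scene","top"):
    f=r.grab_frame(n); cv2.imwrite(f"pics/{n}0.png",f["frame"])
    print(n,f["intrinsics"],f["distortion"],f["rvec"],f["tvec"])
E
```

```text
pics
clock 0.0
joints [ 0.99588774  0.47781475  0.02233199  1.55643596 -0.01147371  1.10929454
 -0.08308058]
qvel [ 2.46878934e-05 -2.56019576e-04  6.05606601e-04  5.83873624e-04
 -3.45648855e-04 -5.56049103e-05 -5.89622917e-04]
tau [ 5.93978548e-04 -5.96446717e+01  1.60772625e+00 -2.81191832e+01
  1.23289702e-02  9.34902637e-03 -1.22522715e-04]
tcp_pos [ 0.30349838 -0.60226792  0.23032229]
orientation [-0.46702339  1.96351234 -1.96001901]
contact_force [-0.16839322  0.20233456 -0.39908837]
moment [-0.00667813 -0.01308907 -0.03591697]
grip_width 0.08554623834028735
scene [[384.0459044    0.         319.34601108]
 [  0.         384.0459044  195.91586563]
 [  0.           0.           1.        ]] [-0.08122954  0.          0.          0.          0.        ] [ 0.98819945  2.39279377 -1.14144526] [ 0.360123   -0.20974161  1.09296338]
top [[409.62839266   0.         318.32309316]
 [  0.         409.62839266 198.13145789]
 [  0.           0.           1.        ]] [-0.01622006  0.          0.          0.          0.        ] [ 2.12748183 -2.0943894   0.22657746] [0.01912496 0.56996213 0.87181469]
```

View pics/scene0.png

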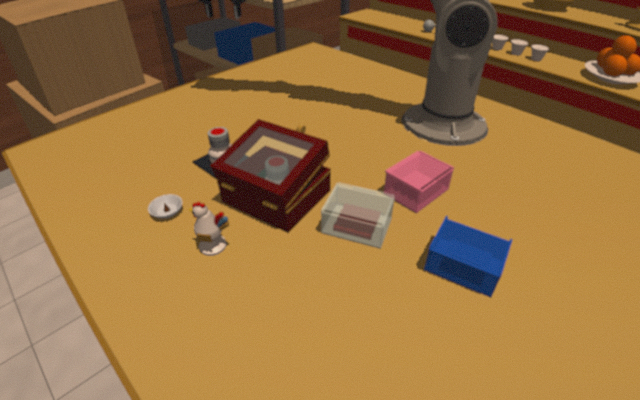

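View pics/top0.png

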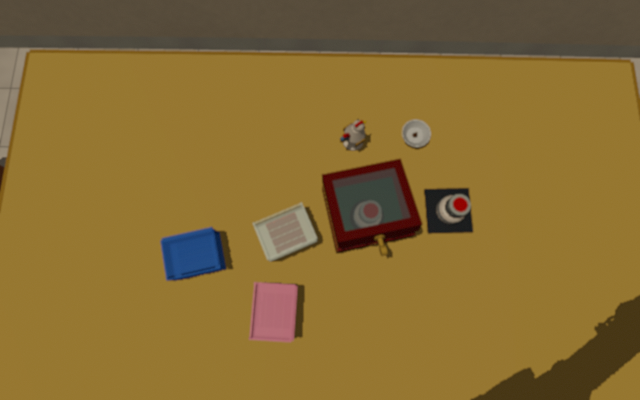

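The scene view shows the box (~272,170) with its lid ajar, the twin jar on the mat (~218,145), the rooster (~208,228), the dish (~166,208) and the acrylic box (~358,213). The blue and pink look-alikes are at (470,255) and (419,180). In the top view the box is at (371,205), its tab at (381,245), the twin jar at (456,207), the rooster at (355,135) and the dish at (416,133). Next I'll make enlarged crops.

```bash
cat > h.py <<'E'
import cv2, numpy as np
from scipy.spatial.transform import Rotation as R
from scipy.optimize import least_squares
from bench import r
def cam(n):
    f=r.grab_frame(n); return f
def proj(f,P):
    return cv2.projectPoints(np.atleast_2d(np.float64(P)),np.float64(f["rvec"]),np.float64(f["tvec"]),np.float64(f["intrinsics"]),np.float64(f["distortion"]))[0][:,0]
def ray(f,px):
    u=cv2.undistortPoints(np.float64([[px]]),np.float64(f["intrinsics"]),np.float64(f["distortion"]))[0,0]
    Rm=R.from_rotvec(np.ravel(f["rvec"])).as_matrix(); t=np.ravel(f["tvec"])
    d=Rm.T@np.array([u[0],u[1],1]); return -Rm.T@t,d/np.linalg.norm(d)
def atz(f,px,z):
    c,d=ray(f,px); return c+d*(z-c[2])/d[2]
def tri(fs,pxs):
    A=np.zeros((3,3));b=np.zeros(3)
    for f,p in zip(fs,pxs):
        c,d=ray(f,p);M=np.eye(3)-np.outer(d,d);A+=M;b+=M@c
    X=np.linalg.solve(A,b)
    return X,[np.round(proj(f,X)[0]-p,1) for f,p in zip(fs,pxs)]
def crop(img,x0,y0,x1,y1,s,name):
    c=cv2.resize(img[y0:y1,x0:x1],None,fx=s,fy=s,interpolation=cv2.INTER_CUBIC)
    for x in range((x0//10+1)*10,x1,10):
        cv2.line(c,((x-x0)*s,0),((x-x0)*s,4 if x%50 else 12),(255,255,255),1)
        if x%20==0: cv2.putText(c,str(x),((x-x0)*s-10,16),0,.35,(255,255,255),1)
    for y in range((y0//10+1)*10,y1,10):
        cv2.line(c,(0,(y-y0)*s),(4 if y%50 else 12,(y-y0)*s),(255,255,255),1)
        if y%20==0: cv2.putText(c,str(y),(6,(y-y0)*s+4),0,.35,(255,255,255),1)
    cv2.imwrite("pics/"+name,c)
E
python3 - <<'E'
from h import *
import pickle
fs={n:cam(n) for n in("scene","top")}
pickle.dump(fs,open("f0.pkl","wb"))
crop(fs["scene"]["frame"],190,110,340,260,5,"sc1.png".replace("sc1","sc1"))
crop(fs["top"]["frame"],310,110,480,270,4,"tc1.png")
E
```

```text
(no output)
```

View pics/sc1.png

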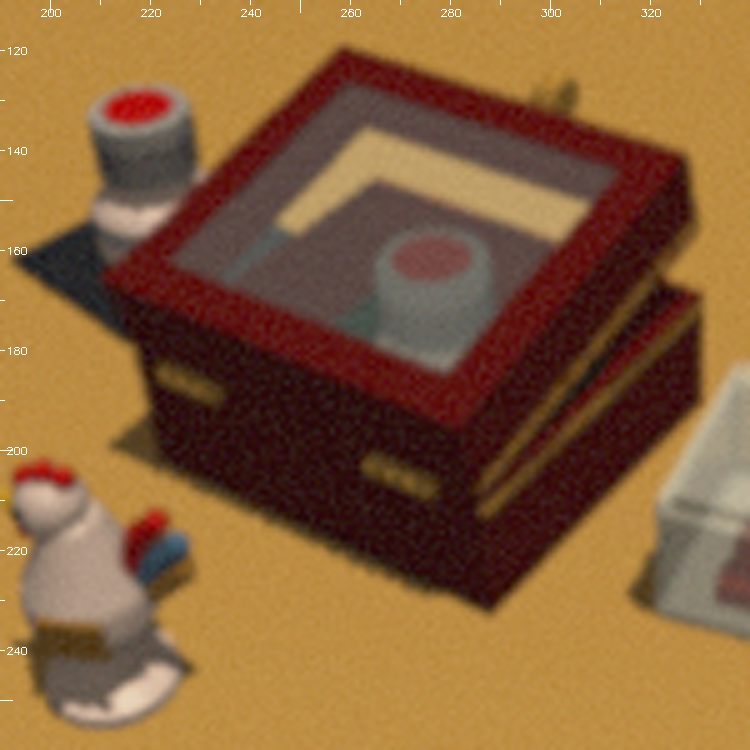

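View pics/tc1.png

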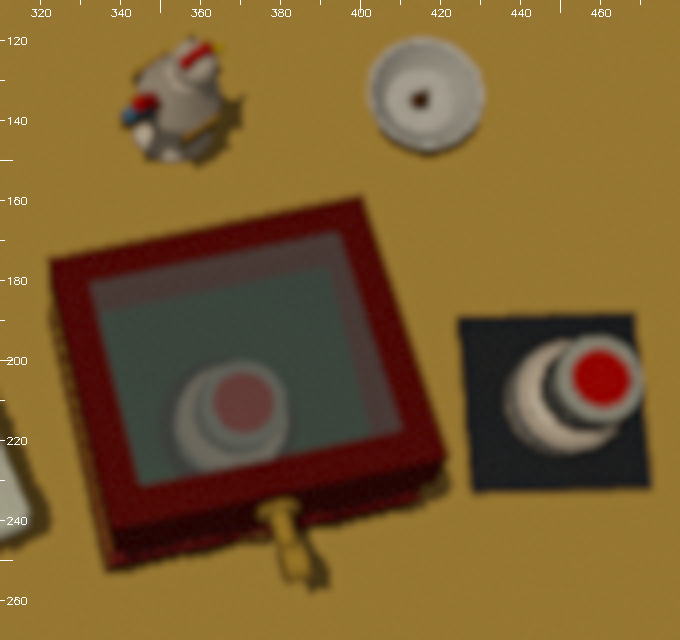

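```bash
cat > fit.py <<'E'
from h import *
import pickle
fs=pickle.load(open("f0.pkl","rb")); S,T=fs["scene"],fs["top"]
def bx(p,q):  # box->world
    c,s=np.cos(p[2]),np.sin(p[2]); return np.array([p[0]+c*q[0]-s*q[1],p[1]+s*q[0]+c*q[1],p[4]+q[2]])
def lidp(a,d,y,h): return np.array([.08-d*np.cos(a)+h*np.sin(a),y,.06+d*np.sin(a)+h*np.cos(a)])
L=[(S,(.16,-.09,.04),(258,119)),(S,(.16,.09,.04),(327,141)),(S,(0,.09,.04),(282,195)),(S,(0,-.09,.04),(211,165)),
(T,(0,.09,.04),(322.5,174.5)),(T,(0,-.09,.04),(400.5,159.2)),(T,(.16,-.09,.04),(421.7,223.7)),(T,(.16,.09,.04),(337.5,242.5))]
B=[(S,(.08,.09,0),(288,232)),(S,(-.08,.09,0),(330,190)),(S,(-.08,.09,.06),(330,170)),(S,(.08,-.09,0),(222,203))]
if __name__=="__main__":
    def res(p):
        e=[proj(f,bx(p,lidp(p[3],*q)))[0]-m for f,q,m in L]+[proj(f,bx(p,q))[0]-m for f,q,m in B]
        return np.ravel(e)
    s=least_squares(res,[.6,0,0,.1,0],loss="soft_l1")
    print(s.x,np.degrees(s.x[2:4])); print(np.round(res(s.x).reshape(-1,2),1))
    p=s.x; np.save("box.npy",p)
    tab=bx(p,lidp(p[3],.19,0,.018)); print("tab",tab,"proj",proj(S,tab),proj(T,tab))
    print("tab tri",tri([S,T],[(301,128.5),(381.5,247)]))
    print("cap out top",tri([S,T],[(217,131),(460,204.5)]))
    print("cap in top",tri([S,T],[(276,161.5),(370.8,210.7)]), "expect xy",bx(p,(-.01,0,.086)))
    print("rooster head/base",atz(S,(212,247),0),atz(T,(354,147),0))
    print("tops", proj(S,bx(p,(-.01,0,.086))),proj(T,bx(p,(-.01,0,.086))))
E
python3 fit.py
```

```text
[ 0.54978972 -0.08750689  0.22419607  0.20538209  0.0010885 ] [12.84548867 11.7675267 ]
[[ 0.7  0.4]
 [ 0.9  0.3]
 [ 0.1  1. ]
 [-0.4  1.2]
 [-0.1 -0.6]
 [ 1.  -1.3]
 [ 1.8  0.2]
 [ 1.2 -0.6]
 [ 0.5  0.6]
 [ 0.7 -0.3]
 [ 0.8 -2.2]
 [ 0.  -1.3]]
tab [ 0.45001501 -0.11025846  0.11745903] proj [[301.096097   129.33955588]] [[384.04553751 249.62638808]]
tab tri (array([ 0.45498172, -0.10426317,  0.12385159]), [array([0.1, 0. ]), array([ 0.1, -0.1])])
cap out top (array([ 0.55656002, -0.28691558,  0.08720671]), [array([1.1, 0.3]), array([ 0.8, -0.9])])
cap in top (array([ 0.53925675, -0.08925081,  0.08551814]), [array([1. , 0.2]), array([ 0.6, -0.6])]) expect xy [ 0.54003999 -0.08973011  0.0870885 ]
rooster head/base [ 0.73674679 -0.0576973   0.        ] [ 0.71447679 -0.05901944  0.        ]
tops [[276.45355852 161.10133903]] [[371.75201568 209.57551893]]
```

The fitted pose agrees with the checks. The box is at (0.550, -0.088), yaw 12.8°, with its underside at about z=0. The lid is about 11.8° ajar. The cap inside triangulates to a top height of 85.5 mm against 86 expected, and the tab is at about (0.450, -0.110, 0.117). The twin at top-view (460,204) is the one on the mat and stays untouched. The target is the cap seen through the glass at (371,211).

```bash
cat > plan.py <<'E'
from h import *
from fit import bx,lidp
p=np.load("box.npy")
bxy=bx(p,(0,1,0))-bx(p,(0,0,0))
def target_R(jaw, down=(0,0,-1)):
    y=np.array(down,float); z=np.array(jaw,float); z-=y*(z@y); z/=np.linalg.norm(z)
    return np.stack([np.cross(y,z),y,z],1)
def cmd(pos,Rt=None,o=None,pr=True):
    o=o or r.get_obs(); R0=R.from_rotvec(o["orientation"]); p0=np.array(o["tcp_pos"])
    t=R0.inv().apply(np.array(pos)-p0)*1000
    w=np.zeros(3)
    if Rt is not None: w=np.degrees((R0.inv()*R.from_matrix(Rt)).as_rotvec())
    if pr: print("t",np.round(t,1),"w",np.round(w,2))
    return t,w
def grasp2tcp(g,Rt): return np.array(g)+.019*Rt[:,1]
def st(o=None):
    o=o or r.get_obs(); print("t%.2f"%o["clock"],"tcp",np.round(o["tcp_pos"],4),"F",np.round(o["contact_force"],1),"M",np.round(o["moment"],2),"w",round(o["grip_width"]*1000,1),"q",np.round(o["joints"],2))
E
python3 - <<'E'
from plan import *
st(); o=r.get_obs(); print(R.from_rotvec(o["orientation"]).as_matrix().round(3))
tab=bx(p,lidp(p[3],.19,0,.018)); print(tab,bxy)
for s in(1,-1):
    Rt=target_R(s*bxy); g=grasp2tcp(tab,Rt); print(s); cmd(g+[0,0,.10],Rt); cmd(g,Rt)
E
```

```text
t0.20 tcp [ 0.3036 -0.6025  0.2307] F [-0.6 -0.1 -1.1] M [ 0.01 -0.02 -0.05] w 85.3 q [ 1.    0.48  0.02  1.56 -0.01  1.11 -0.08]
[[-0.893 -0.001  0.45 ]
 [-0.45   0.001 -0.893]
 [ 0.    -1.    -0.001]]
[ 0.45001501 -0.11025846  0.11745903] [-0.22232263  0.97497315  0.        ]
1
t [-352.3   32.6 -373.6] w [ 2.000e-02 -1.661e+02 -9.000e-02]
t [-352.3  132.6 -373.5] w [ 2.000e-02 -1.661e+02 -9.000e-02]
-1
t [-352.3   32.6 -373.6] w [6.00e-02 1.39e+01 1.00e-02]
t [-352.3  132.6 -373.5] w [6.00e-02 1.39e+01 1.00e-02]
```

Emit:
drive_tool:
  series:
    - [-352,32,-373,0,13.9,0,50]
    - [-352,32,-373,0,13.9,0,50]
    - [-352,32,-373,0,13.9,0,50]
    - [-352,32,-373,0,13.9,0,50]
    - [-352,32,-373,0,13.9,0,50]
  squeeze: 40

```text
clock: 0.7
tcp_pos: [0.3751, -0.3616, 0.2155]
orientation: [-0.237, 2.104, -2.102]
contact_force: [0.4, 0.0, 0.8]
grip_width: 0.0501
```

```bash
cat > tabcmd.py <<'E'
from plan import *
st(); Rt=target_R(-bxy); tab=bx(p,lidp(p[3],.19,0,.018)); g=grasp2tcp(tab,Rt); cmd(g+[0,0,.10],Rt); cmd(g,Rt)
E
python3 tabcmd.py
```

```text
t0.70 tcp [ 0.3751 -0.3616  0.2155] F [0.4 0.  0.8] M [ 0.03 -0.08  0.01] w 50.1 q [ 0.66  0.24 -0.02  1.94  0.01  0.96 -0.7 ]
t [-128.9   17.3 -228.4] w [ 0.05 -0.    0.01]
t [-128.9  117.3 -228.3] w [ 0.05 -0.    0.01]
```

Emit:
drive_tool:
  series:
    - [-129,17,-228,0,0,0,50]
    - [-129,17,-228,0,0,0,50]
    - [-129,17,-228,0,0,0,50]
    - [-129,17,-228,0,0,0,50]
    - [-129,17,-228,0,0,0,50]

```text
clock: 1.2
tcp_pos: [0.4463, -0.1226, 0.1998]
orientation: [-0.236, 2.103, -2.102]
contact_force: [-0.6, -1.2, 0.4]
grip_width: 0.0498
```

```bash
python3 tabcmd.py
```

```text
t1.20 tcp [ 0.4463 -0.1226  0.1998] F [-0.6 -1.2  0.4] M [-0.06 -0.06  0.01] w 49.8 q [ 0.31  0.18 -0.2   2.07  0.04  0.9  -1.26]
t [ -6.4   1.3 -11.2] w [ 0.03 -0.01 -0.02]
t [ -6.4 101.3 -11.2] w [ 0.03 -0.01 -0.02]
```

Next I'll centre over the tab and come down part-way, then look.

Emit:
drive_tool:
  series:
    - [-6,1,-11,0,0,0,50]
    - [-6,35,-11,0,0,0,45]
    - [-6,60,-11,0,0,0,45]
    - [-6,60,-11,0,0,0,45]

```text
clock: 1.6
tcp_pos: [0.4472, -0.11, 0.1372]
orientation: [-0.244, 2.107, -2.103]
contact_force: [-0.3, 0.3, 0.1]
grip_width: 0.0451
```

```bash
python3 tabcmd.py
python3 - <<'E'
from plan import *
a,b=cam("scene"),cam("top")
o=r.get_obs(); print(proj(a,o["tcp_pos"]),proj(b,o["tcp_pos"]))
crop(a["frame"],210,50,360,200,4,"sc2.png"); crop(b["frame"],310,150,460,300,4,"tc2.png")
i=np.hstack([cv2.imread("pics/sc2.png"),cv2.imread("pics/tc2.png")]); cv2.imwrite("pics/c2.png",cv2.resize(i,(800,400)))
E
```

```text
t1.60 tcp [ 0.4472 -0.11    0.1372] F [-0.3  0.3  0.1] M [-0.01  0.04  0.  ] w 45.1 q [ 0.28  0.27 -0.2   2.13  0.07  0.76 -1.31]
t [ -2.3 -61.3   0.7] w [0.17 0.03 0.31]
t [-2.9 38.7  1. ] w [0.17 0.03 0.31]
[[300.6529039  120.02319594]] [[386.01250908 248.84192772]]
```

View pics/c2.png

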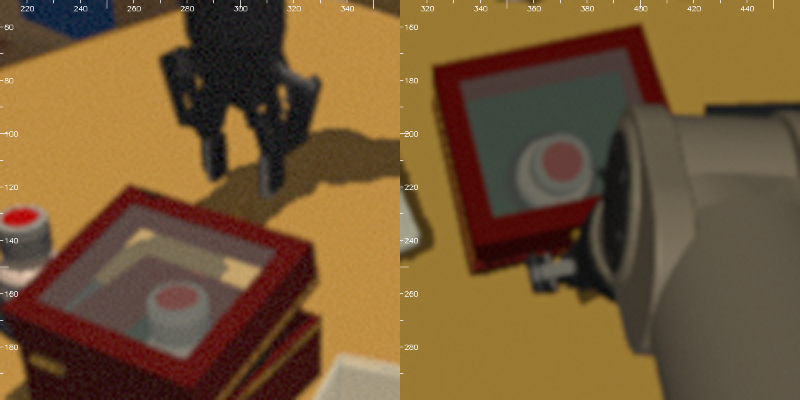

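The fingertips appear at scene (290,116) and (310,122), and their midpoint matches the projected TCP at (300.6,120). The fingers straddle the tab line, so I'll descend.

Emit:
drive_tool:
  series:
    - [-3,20,1,0,0,0,45]
    - [-3,38,1,0,0,0,45]
    - [-3,38,1,0,0,0,45]
    - [-3,38,1,0,0,0,30]
    - [-3,38,1,0,0,0,5]
  squeeze: 40

```text
clock: 2.2
tcp_pos: [0.4538, -0.1112, 0.1035]
orientation: [-0.234, 2.103, -2.102]
contact_force: [0.5, 1.5, 0.8]
grip_width: 0.0164
```

```bash
python3 tabcmd.py
```

```text
t2.20 tcp [ 0.4538 -0.1112  0.1035] F [0.5 1.5 0.8] M [0.67 0.14 0.07] w 16.4 q [ 0.27  0.33 -0.19  2.14  0.1   0.68 -1.34]
t [  3.3 -95.   -1.7] w [-0.   -0.05 -0.1 ]
t [ 3.5  5.  -1.7] w [-0.   -0.05 -0.1 ]
```

Emit:
drive_tool:
  series:
    - [3,5,-1,0,0,0,5]
    - [3,5,-1,0,0,0,5]
    - [3,5,-1,0,0,0,5]
  squeeze: 40

```text
clock: 2.5
tcp_pos: [0.452, -0.109, 0.0995]
orientation: [-0.232, 2.102, -2.099]
contact_force: [0.4, 6.2, -1.0]
grip_width: 0.0111
```

```bash
python3 tabcmd.py
```

```text
t2.50 tcp [ 0.452  -0.109   0.0995] F [ 0.4  6.2 -1. ] M [ 1.22 -0.56  0.07] w 11.1 q [ 0.27  0.33 -0.2   2.15  0.1   0.66 -1.34]
t [  1.7 -98.9   0.7] w [ 0.04  0.04 -0.3 ]
t [2.2 1.1 0.7] w [ 0.04  0.04 -0.3 ]
```

The tab is gripped at 11 mm with low force. Next I'll work out the arc of the grasp point about the hinge line.

```bash
cat > arc.py <<'E'
from plan import *
import sys
o=r.get_obs(); st(o); Rt=target_R(-bxy)
H=bx(p,(.08,0,.06)); ex=np.array([bxy[1],-bxy[0],0])
g=np.array(o["tcp_pos"])-.019*R.from_rotvec(o["orientation"]).as_matrix()[:,1]
v=g-H; lx,lz=v@ex,v[2]; rad=np.hypot(lx,lz); off=np.degrees(np.arctan2(.018,.19))
phi=np.degrees(np.arctan2(lz,-lx)); print("rad %.4f (nom .1909) lid angle %.1f  y off %.4f"%(rad,phi-off,v@bxy))
rr=.1909
for a in map(float,sys.argv[1:]):
    f=np.radians(a+off); P=H-ex*rr*np.cos(f)+np.array([0,0,rr*np.sin(f)])+bxy*np.clip(v@bxy,-.002,.002)
    print(a,end=" "); cmd(grasp2tcp(P,Rt),Rt,o)
E
python3 arc.py 17 23 30 37 44
```

```text
t2.50 tcp [ 0.452  -0.109   0.0995] F [ 0.4  6.2 -1. ] M [ 1.22 -0.56  0.07] w 11.1 q [ 0.27  0.33 -0.2   2.15  0.1   0.66 -1.34]
rad 0.1892 (nom .1909) lid angle 12.3  y off 0.0007
17.0 t [ -3.8 -15.3   0. ] w [ 0.04  0.04 -0.3 ]
23.0 t [-12.4 -33.3  -0. ] w [ 0.04  0.04 -0.3 ]
30.0 t [-24.8 -53.   -0. ] w [ 0.04  0.04 -0.3 ]
37.0 t [-39.6 -71.1  -0. ] w [ 0.04  0.04 -0.3 ]
44.0 t [-56.4 -87.2  -0. ] w [ 0.04  0.04 -0.3 ]
```

Emit:
drive_tool:
  series:
    - [-4,-15,0,0,0,0,5]
    - [-12,-33,0,0,0,0,5]
    - [-24,-53,0,0,0,0,5]
    - [-39,-71,0,0,0,0,5]
    - [-56,-87,0,0,0,0,5]
  squeeze: 40

```text
clock: 3.0
tcp_pos: [0.5052, -0.0968, 0.1876]
orientation: [-0.234, 2.103, -2.1]
contact_force: [1.9, -0.7, -10.1]
grip_width: 0.0111
```

```bash
python3 arc.py 46 52 58 64 70
```

```text
t3.00 tcp [ 0.5052 -0.0968  0.1876] F [  1.9  -0.7 -10.1] M [-0.19 -0.05 -0.05] w 11.1 q [ 0.25  0.27 -0.21  1.97  0.07  0.9  -1.34]
rad 0.1922 (nom .1909) lid angle 43.8  y off 0.0009
46.0 t [-6.4 -3.6  0. ] w [ 0.05  0.03 -0.18]
52.0 t [-22.7 -15.2   0. ] w [ 0.05  0.03 -0.18]
58.0 t [-40.1 -25.    0. ] w [ 0.05  0.03 -0.18]
64.0 t [-58.5 -33.    0. ] w [ 0.05  0.03 -0.18]
70.0 t [-77.5 -39.    0. ] w [ 0.05  0.03 -0.18]
```

Emit:
drive_tool:
  series:
    - [-10,-6,0,0,0,0,5]
    - [-23,-15,0,0,0,0,5]
    - [-40,-25,0,0,0,0,5]
    - [-58,-33,0,0,0,0,5]
    - [-77,-39,0,0,0,0,5]

```text
clock: 3.5
tcp_pos: [0.5788, -0.0799, 0.2272]
orientation: [-0.237, 2.104, -2.102]
contact_force: [-3.4, -0.3, -2.1]
grip_width: 0.0107
```

```bash
python3 arc.py 72 78 84 90 95 100
```

```text
t3.50 tcp [ 0.5788 -0.0799  0.2272] F [-3.4 -0.3 -2.1] M [-0.17  1.14 -0.1 ] w 10.7 q [ 0.2   0.34 -0.21  1.77  0.08  1.04 -1.39]
rad 0.1917 (nom .1909) lid angle 69.5  y off 0.0009
72.0 t [-8.4 -1.2  0. ] w [ 0.07 -0.01  0.03]
78.0 t [-28.1  -4.6   0. ] w [ 0.07 -0.01  0.03]
84.0 t [-48.   -5.8   0. ] w [ 0.07 -0.01  0.03]
90.0 t [-68.  -5.   0.] w [ 0.07 -0.01  0.03]
95.0 t [-84.5  -2.7   0. ] w [ 0.07 -0.01  0.03]
100.0 t [-100.7    1.     0. ] w [ 0.07 -0.01  0.03]
```

Emit:
drive_tool:
  series:
    - [-10,-2,0,0,0,0,5]
    - [-28,-5,0,0,0,0,5]
    - [-46,-6,0,0,0,0,5]
    - [-62,-5,0,0,0,0,5]
    - [-76,-4,0,0,0,0,5]

```text
clock: 4.0
tcp_pos: [0.6536, -0.0629, 0.2322]
orientation: [-0.236, 2.104, -2.102]
contact_force: [-3.8, 0.2, 5.3]
grip_width: 0.0112
```

```bash
python3 arc.py 95 98 100
```

```text
t4.00 tcp [ 0.6536 -0.0629  0.2322] F [-3.8  0.2  5.3] M [-0.09  1.13 -0.03] w 11.2 q [ 0.15  0.46 -0.2   1.59  0.1   1.11 -1.43]
rad 0.1920 (nom .1909) lid angle 92.6  y off 0.0009
95.0 t [-7.9  2.3  0. ] w [ 0.06 -0.01 -0.01]
98.0 t [-17.6   4.4   0. ] w [ 0.06 -0.01 -0.01]
100.0 t [-24.1   6.1   0. ] w [ 0.06 -0.01 -0.01]
```

Emit:
drive_tool:
  series:
    - [-8,2,0,0,0,0,5]
    - [-16,4,0,0,0,0,5]
    - [-24,5,0,0,0,0,5]
    - [-24,5,0,0,0,0,5]

```text
clock: 4.4
tcp_pos: [0.6781, -0.0573, 0.2273]
orientation: [-0.235, 2.103, -2.101]
contact_force: [0.4, -0.1, 2.2]
grip_width: 0.0114
```

```bash
python3 arc.py 100
python3 - <<'E'
from plan import *
import pickle
fs={n:cam(n) for n in("scene","top")}; pickle.dump(fs,open("f1.pkl","wb"))
crop(fs["scene"]["frame"],180,60,340,260,3,"sc3.png"); crop(fs["top"]["frame"],300,90,460,290,3,"tc3.png")
i=np.hstack([cv2.imread("pics/sc3.png"),cv2.imread("pics/tc3.png")]); cv2.imwrite("pics/c3.png",cv2.resize(i,(800,500)))
E
```

```text
t4.40 tcp [ 0.6781 -0.0573  0.2273] F [ 0.4 -0.1  2.2] M [ 0.    0.01 -0.07] w 11.4 q [ 0.13  0.5  -0.2   1.53  0.1   1.12 -1.44]
rad 0.1923 (nom .1909) lid angle 100.2  y off 0.0009
100.0 t [1.1 1.2 0. ] w [ 0.05  0.01 -0.13]
```

View pics/c3.png

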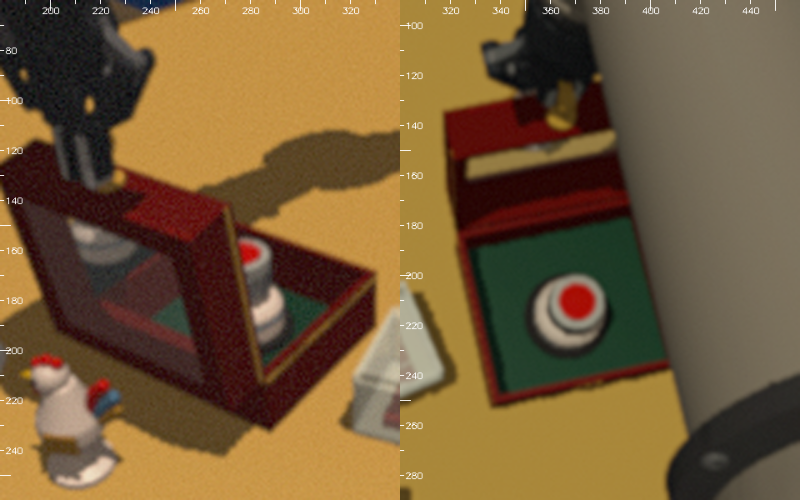

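The view confirms the lid past upright, at about 100° (top edge at scene (230,203), rooster head at (205,215), still clear). I'll release the tab and rise.

Emit:
drive_tool:
  series:
    - [0,0,0,0,0,0,30]
    - [0,0,0,0,0,0,40]
    - [0,0,0,0,0,0,40]
    - [0,-30,0,0,0,0,40]
    - [0,-70,0,0,0,0,65]

```text
clock: 5.0
tcp_pos: [0.6759, -0.0577, 0.2956]
orientation: [-0.24, 2.106, -2.102]
contact_force: [0.9, 0.2, 0.7]
grip_width: 0.0537
```

```bash
cat > capcmd.py <<'E'
from plan import *
import sys
C=np.load("cap.npy") if __import__("os").path.exists("cap.npy") else bx(p,(-.01,0,.07))
def jaw(deg): return R.from_rotvec([0,0,np.radians(deg)]).apply(-bxy)
if __name__=="__main__":
    st(); 
    for z in map(float,sys.argv[2:]): cmd([C[0],C[1],z],target_R(jaw(float(sys.argv[1]))))
E
python3 capcmd.py 45 .31 .2 .055
```

```text
t5.00 tcp [ 0.6759 -0.0577  0.2956] F [0.9 0.2 0.7] M [-0.06 -0.01 -0.01] w 53.7 q [ 0.13  0.45 -0.2   1.45  0.09  1.25 -1.42]
t [139.6 -14.    1. ] w [  0.2  -45.     0.12]
t [139.3  96.    1.3] w [  0.2  -45.     0.12]
t [138.8 241.    1.6] w [  0.2  -45.     0.12]
```

Emit:
drive_tool:
  series:
    - [50,-14,0,0,-8,0,65]
    - [100,-14,0,0,-17,0,65]
    - [150,-14,0,0,-26,0,65]
    - [200,-14,0,0,-35,0,65]
    - [230,-14,0,0,-45,0,65]

```text
clock: 5.5
tcp_pos: [0.4483, -0.1098, 0.3101]
orientation: [-0.865, 1.641, -1.636]
contact_force: [0.3, -0.4, 0.6]
grip_width: 0.0649
```

Run:
```python
from plan import *
import pickle
st()
fs={n:cam(n) for n in("scene","top")}; pickle.dump(fs,open("f2.pkl","wb"))
crop(fs["scene"]["frame"],190,70,340,250,4,"sc4.png"); crop(fs["top"]["frame"],310,90,470,270,4,"tc4.png")
i=np.hstack([cv2.imread("pics/sc4.png"),cv2.imread("pics/tc4.png")]); cv2.imwrite("pics/c4.png",cv2.resize(i,(800,464)))
# red disc centroids
for n,roi in(("scene",(270,140,300,175)),("top",(350,190,395,235))):
    f=fs[n]; im=f["frame"].astype(int); x0,y0,x1,y1=roi; s=im[y0:y1,x0:x1]
    m=(s[...,2]>150)&(s[...,1]<70)&(s[...,0]<70); yy,xx=np.nonzero(m); print(n,m.sum(),xx.mean()+x0,yy.mean()+y0)
```

```text
t5.50 tcp [ 0.4483 -0.1098  0.3101] F [ 0.3 -0.4  0.6] M [-0.05 -0.04 -0.  ] w 64.9 q [ 0.39  0.07 -0.3   1.92  0.02  1.16 -0.52]
scene 38 279.3157894736842 160.60526315789474
top 148 370.5135135135135 210.10135135135135
```

View pics/c4.png

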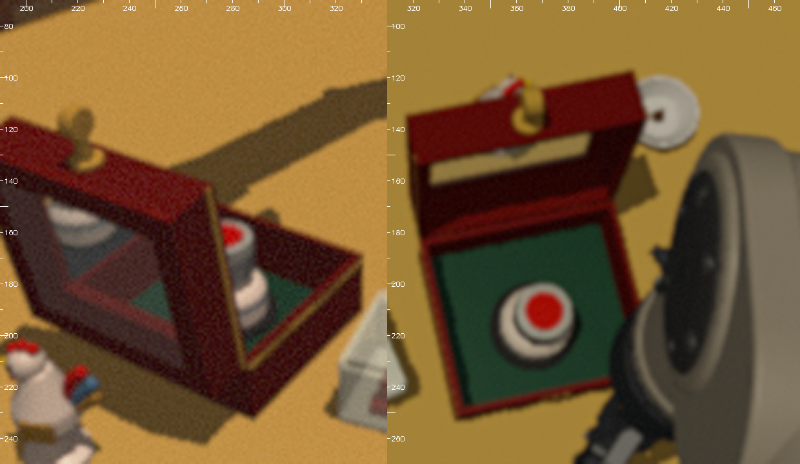

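```bash
cat > chk.py <<'E'
from fit import *
p=np.load("box.npy"); fs=pickle.load(open("f2.pkl","rb")); S,T=fs["scene"],fs["top"]
print("cap at z.0865 top", atz(T,(370.6,210.2),.0865), "tri",tri([S,T],[(276,161.5),(370.6,210.2)]), "model",bx(p,(-.01,0,.0865)))
M=[((.16,.09,.04),(317.7,135.3)),((.16,-.09,.04),(405.3,117.5)),((.16,.09,0),(322,154)),((.16,-.09,0),(409,133.8))]
for a in(96,98,100,102,104): print(a,[np.round(proj(T,bx(p,lidp(np.radians(a),*q)))[0]-m,1) for q,m in M])
E
python3 chk.py
```

```text
cap at z.0865 top [ 0.53871383 -0.0872569   0.0865    ] tri (array([ 0.5400513 , -0.08855243,  0.08628489]), [array([0.8, 0.1]), array([ 0.6, -0.6])]) model [ 0.54003999 -0.08973011  0.0875885 ]
96 [array([ 0.4, -0.6]), array([ 1.9, -0.5]), array([ 0.4, -1. ]), array([3.8, 1.1])]
98 [array([-0.2, -2.8]), array([ 1. , -2.5]), array([-0.2, -3.5]), array([ 3. , -1.4])]
100 [array([-0.8, -4.8]), array([ 0.1, -4.5]), array([-0.8, -6. ]), array([ 2.2, -3.9])]
102 [array([-1.3, -6.8]), array([-0.8, -6.4]), array([-1.4, -8.5]), array([ 1.4, -6.2])]
104 [array([-1.8, -8.7]), array([-1.7, -8.2]), array([ -2. , -10.9]), array([ 0.5, -8.5])]
```

Run:
```python
from h import *
import pickle
fs=pickle.load(open("f2.pkl","rb"))
crop(fs["scene"]["frame"],180,100,290,240,5,"sc5.png"); crop(fs["top"]["frame"],310,95,420,195,7,"tc5.png")
```

```text
(no output)
```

View pics/sc5.png

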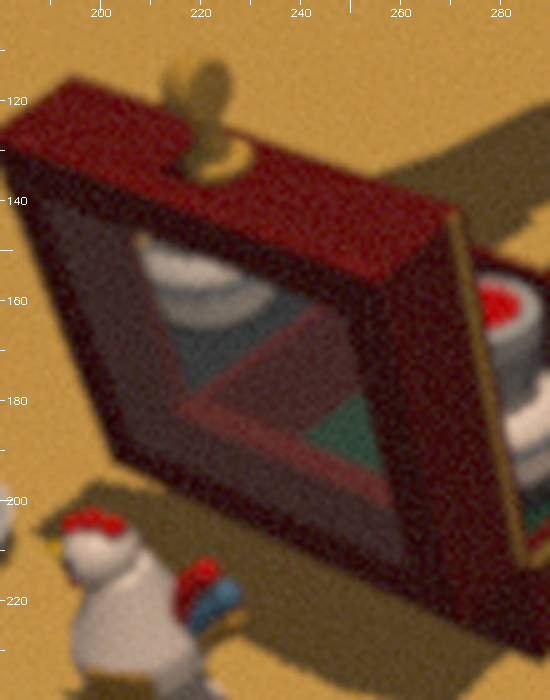

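View pics/tc5.png

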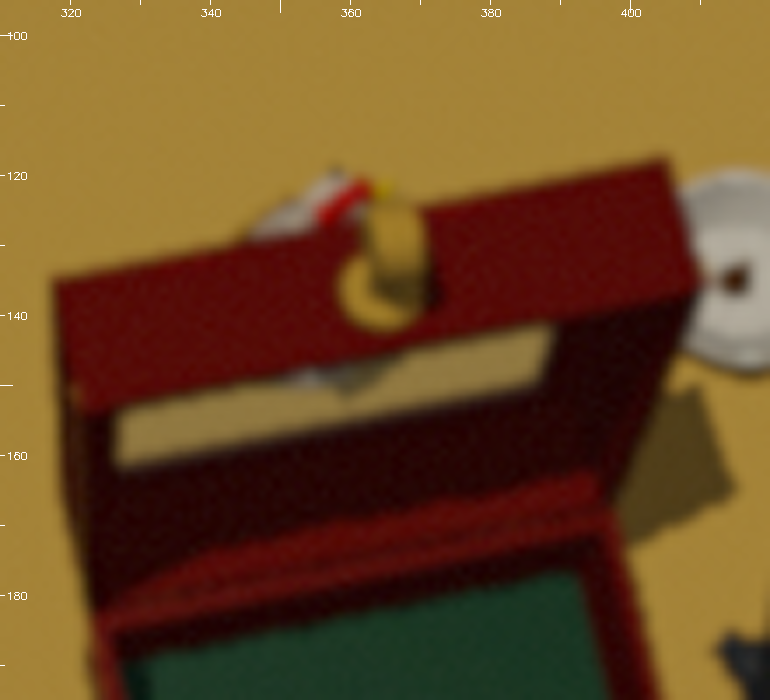

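```bash
cat > chk2.py <<'E'
from fit import *
p=np.load("box.npy"); fs=pickle.load(open("f2.pkl","rb")); S,T=fs["scene"],fs["top"]
M=[(T,(.16,.09,.04),(318,135)),(T,(.16,-.09,.04),(405,117.5)),(T,(.16,.09,0),(324,153.5)),(T,(.16,-.09,0),(409.5,136.5)),
(S,(.16,-.09,0),(194.5,115)),(S,(.16,.09,0),(271,142)),(S,(.16,-.09,.04),(180,128)),(S,(.16,.09,.04),(255,156))]
def res(q,sub):
    pp=p.copy(); return np.ravel([proj(f,bx(pp,lidp(q[0],*l)))[0]-m for f,l,m in sub])
for nm,sub in(("all",M),("top",M[:4]),("scene",M[4:])):
    s=least_squares(res,[1.7],args=(sub,)); print(nm,np.degrees(s.x)); print(np.round(s.fun.reshape(-1,2),1).tolist())
# joint refit of everything, both lid angles free
def res2(v):
    pp=v[:5]; e=[proj(f,bx(pp,lidp(pp[3],*q)))[0]-m for f,q,m in L]+[proj(f,bx(pp,q))[0]-m for f,q,m in B]
    e+=[proj(f,bx(pp,lidp(v[5],*l)))[0]-m for f,l,m in M]; return np.ravel(e)
s=least_squares(res2,[*p,1.7],loss="soft_l1"); print(s.x,np.degrees(s.x[[2,3,5]])); print(np.round(res2(s.x).reshape(-1,2),1).tolist())
E
python3 chk2.py
```

```text
all [96.58193464]
[[-0.1, -0.9], [1.9, -1.1], [-1.8, -1.2], [3.1, -2.3], [-0.4, -0.6], [1.5, -1.0], [-2.3, -1.9], [1.7, -0.7]]
top [95.73770611]
[[0.2, -0.0], [2.3, -0.2], [-1.5, -0.1], [3.4, -1.3]]
scene [97.12496879]
[[-1.0, -0.1], [0.9, -0.4], [-2.9, -1.3], [1.1, 0.1]]
[ 5.48737463e-01 -8.82401837e-02  2.22407450e-01  2.21853677e-01
 -1.32712927e-03  1.68705014e+00] [12.74300823 12.71127936 96.66085279]
[[0.6, 0.3], [0.7, 0.3], [0.1, 1.9], [-0.1, 2.0], [0.2, -0.1], [1.1, -0.8], [1.9, 0.2], [1.3, -0.7], [0.6, 1.1], [0.8, 0.2], [0.9, -1.6], [0.4, -0.9], [0.4, -0.2], [2.2, -0.1], [-1.4, -0.5], [3.3, -1.4], [0.1, 0.3], [1.6, 0.0], [-1.7, -1.0], [1.8, 0.3]]
```

Run:
```python
from fit import *
p=np.load("box.npy"); fs=pickle.load(open("f2.pkl","rb")); S,T=fs["scene"],fs["top"]
for a in(96.5,100):
    for d in(.179,.19,.201):
        P=bx(p,lidp(np.radians(a),d,0,.018)); print(a,d,P.round(4),proj(S,P),proj(T,P))
# disc edges
print(proj(T,[[.678,-.0573,.2463]]),proj(S,[[.678,-.0573,.2463]]), "grasp pt at release")
```

```text
96.5 0.179 [ 0.665  -0.0612  0.2369] [[220.75600626 122.86132416]] [[366.33697333 130.47879576]]
96.5 0.19 [ 0.6662 -0.061   0.2478] [[219.06272784 117.16774386]] [[366.8722739  127.71055773]]
96.5 0.201 [ 0.6674 -0.0607  0.2588] [[217.33308837 111.34066628]] [[367.42216394 124.86658092]]
100 0.179 [ 0.6754 -0.0589  0.2342] [[216.40701148 127.08383978]] [[364.88269748 125.86323782]]
100 0.19 [ 0.6772 -0.0584  0.2451] [[214.35984656 121.61918274]] [[365.30774773 122.74746069]]
100 0.201 [ 0.6791 -0.058   0.2559] [[212.26487003 116.01821574]] [[365.74400867 119.54896595]]
[[364.77342508 122.10689313]] [[214.19910752 121.34084803]] grasp pt at release
```

Two camera views put the lid at about 96.5°, against 100° from the arm's kinematics. The tab disc at scene (220,117.5) matches 96.5°, so the disc slid in the pads. I'll re-grasp the tab and mend this.

```bash
cat > tab2.py <<'E'
from plan import *
import sys
st(); Rt=target_R(-bxy); tab=bx(p,lidp(np.radians(float(sys.argv[1])),.19,0,.018))
for dz in map(float,sys.argv[2:]): cmd(grasp2tcp(tab,Rt)+[0,0,dz],Rt)
E
python3 tab2.py 96.5 .08 .04 0
```

```text
t5.60 tcp [ 0.4476 -0.1106  0.3105] F [ 1.3 -0.3  0.3] M [ 0.02 -0.06  0.06] w 65.2 q [ 0.39  0.07 -0.3   1.92  0.02  1.16 -0.52]
t [-165.4    0.6  151.2] w [ 0.15 42.38  0.24]
t [-165.5   40.6  151.4] w [ 0.15 42.38  0.24]
t [-165.7   80.6  151.5] w [ 0.15 42.38  0.24]
```

Emit:
drive_tool:
  series:
    - [-165,0,151,0,42.4,0,50]
    - [-165,0,151,0,42.4,0,50]
    - [-165,0,151,0,42.4,0,50]
    - [-165,0,151,0,42.4,0,50]
    - [-165,0,151,0,42.4,0,50]

```text
clock: 6.1
tcp_pos: [0.6698, -0.0584, 0.3078]
orientation: [-0.236, 2.11, -2.106]
contact_force: [-0.3, 0.6, -0.4]
grip_width: 0.0498
```

```bash
python3 tab2.py 96.5 .04 0
```

```text
t6.10 tcp [ 0.6698 -0.0584  0.3078] F [-0.3  0.6 -0.4] M [ 0.01  0.03 -0.01] w 49.8 q [ 0.15  0.43 -0.23  1.45  0.1   1.27 -1.44]
t [ 3.9 39.   1.8] w [ 0.14 -0.32  0.23]
t [ 3.7 79.   1.9] w [ 0.14 -0.32  0.23]
```

Emit:
drive_tool:
  series:
    - [4,30,2,0,0,0,45]
    - [4,60,2,0,0,0,40]
    - [4,78,2,0,0,0,40]
    - [4,78,2,0,0,0,30]
    - [4,78,2,0,0,0,5]
  squeeze: 60

```text
clock: 6.6
tcp_pos: [0.6666, -0.0608, 0.23]
orientation: [-0.235, 2.11, -2.106]
contact_force: [0.8, 0.6, -0.0]
grip_width: 0.0167
```

```bash
python3 tab2.py 96.5 0
```

```text
t6.60 tcp [ 0.6666 -0.0608  0.23  ] F [ 0.8  0.6 -0. ] M [ 0.03 -0.03 -0.03] w 16.7 q [ 0.16  0.48 -0.23  1.55  0.11  1.12 -1.45]
t [0.4 1.2 0.1] w [ 0.15 -0.35  0.21]
```

Emit:
drive_tool:
  series:
    - [0,0,0,0,0,0,5]
    - [0,0,0,0,0,0,5]

```text
clock: 6.8
tcp_pos: [0.6667, -0.0599, 0.2307]
orientation: [-0.235, 2.11, -2.105]
contact_force: [-0.7, 3.5, -2.9]
grip_width: 0.0108
```

```bash
python3 tab2.py 96.5 0;python3 tab2.py 100 0
```

```text
t6.80 tcp [ 0.6667 -0.0599  0.2307] F [-0.7  3.5 -2.9] M [0.31 0.24 0.1 ] w 10.8 q [ 0.16  0.48 -0.23  1.55  0.11  1.12 -1.45]
t [0.7 1.9 0.9] w [ 0.18 -0.32  0.18]
t6.80 tcp [ 0.6667 -0.0599  0.2307] F [-0.7  3.5 -2.9] M [0.31 0.24 0.1 ] w 10.8 q [ 0.16  0.48 -0.23  1.55  0.11  1.12 -1.45]
t [-10.6   4.6   0.8] w [ 0.18 -0.32  0.18]
```

Emit:
drive_tool:
  series:
    - [-6,1,0,0,0,0,5]
    - [-12,3,0,0,0,0,5]
    - [-12,3,0,0,0,0,5]

```text
clock: 7.1
tcp_pos: [0.6785, -0.0572, 0.2278]
orientation: [-0.236, 2.111, -2.105]
contact_force: [-1.8, 0.8, -2.7]
grip_width: 0.0109
```

```bash
cat > look.py <<'E'
from plan import *
import pickle,sys
k=sys.argv[1]; st()
fs={n:cam(n) for n in("scene","top")}; pickle.dump(fs,open("f%s.pkl"%k,"wb"))
crop(fs["scene"]["frame"],170,90,300,250,4,"a.png"); crop(fs["top"]["frame"],310,95,420,255,4,"b.png")
i=np.hstack([cv2.imread("pics/a.png"),cv2.imread("pics/b.png")]); print(i.shape); cv2.imwrite("pics/l%s.png"%k,i[:600,:800])
cv2.imwrite("pics/l%s.png"%k,cv2.resize(i,(int(i.shape[1]*.83*600/640/.83*1.0) if 0 else int(i.shape[1]*.82),int(i.shape[0]*.82))))
E
python3 look.py 3
```

```text
t7.10 tcp [ 0.6785 -0.0572  0.2278] F [-1.8  0.8 -2.7] M [0.06 0.95 0.14] w 10.9 q [ 0.15  0.5  -0.23  1.53  0.12  1.13 -1.45]
(640, 960, 3)
```

View pics/l3.png

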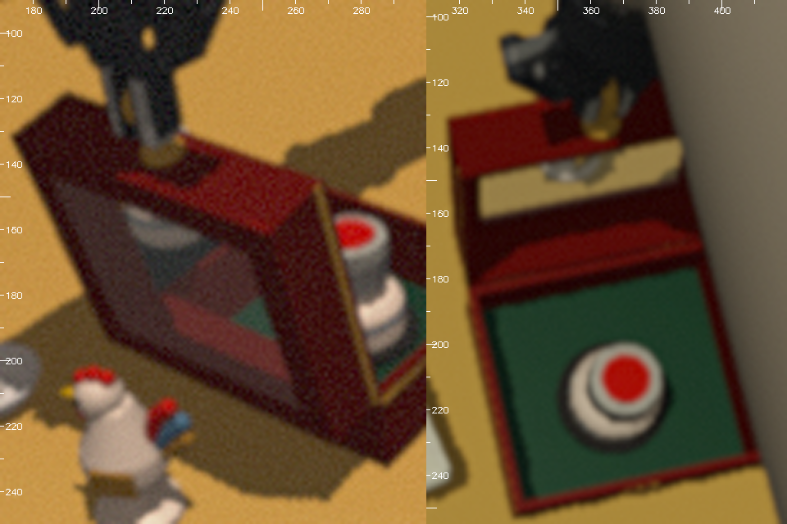

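```bash
cat > chk3.py <<'E'
from fit import *
p=np.load("box.npy"); S,T=fs["scene"],fs["top"]
M=[(T,(.16,.09,.04),(316.3,131.6)),(T,(.16,.09,0),(320.9,149.3)),
(S,(.16,-.09,0),(191,118)),(S,(.16,.09,0),(267,145.8)),(S,(.16,-.09,.04),(173.7,132)),(S,(.16,.09,.04),(252.3,162))]
def res(q,sub):return np.ravel([proj(f,bx(p,lidp(q[0],*l)))[0]-m for f,l,m in sub])
for nm,sub in(("all",M),("top",M[:2]),("scene",M[2:])):
    s=least_squares(res,[1.7],args=(sub,)); print(nm,np.degrees(s.x)); print(np.round(s.fun.reshape(-1,2),1).tolist())
E
python3 chk3.py
```

```text
all [100.54516833]
[[0.5, -1.7], [0.1, -2.0], [-1.3, -0.2], [1.3, -0.7], [-0.1, -1.1], [0.2, -1.0]]
top [99.07397765]
[[0.9, -0.2], [0.5, -0.2]]
scene [100.9398499]
[[-1.7, 0.1], [0.9, -0.3], [-0.4, -0.6], [-0.2, -0.4]]
```

The lid now reads about 100° (top view 99.1, scene 100.9). I'll release it, back away and check again.

Emit:
drive_tool:
  series:
    - [0,0,0,0,0,0,30]
    - [0,0,0,0,0,0,40]
    - [0,0,0,0,0,0,40]
    - [0,-40,0,0,0,0,50]
    - [0,-80,0,0,0,0,65]

```text
clock: 7.7
tcp_pos: [0.6784, -0.0577, 0.3081]
orientation: [-0.237, 2.112, -2.105]
contact_force: [1.1, 0.7, -0.1]
grip_width: 0.0629
```

Emit:
drive_tool:
  series:
    - [50,-10,0,0,-8,0,65]
    - [100,-10,0,0,-17,0,65]
    - [150,-10,0,0,-26,0,65]
    - [200,-10,0,0,-35,0,65]
    - [230,-10,0,0,-42,0,65]

```text
clock: 8.2
tcp_pos: [0.451, -0.1087, 0.3196]
orientation: [-0.856, 1.65, -1.645]
contact_force: [0.6, -0.5, -0.2]
grip_width: 0.0649
```

```bash
python3 look.py 4
```

```text
t8.20 tcp [ 0.451  -0.1087  0.3196] F [ 0.6 -0.5 -0.2] M [-0.01  0.01 -0.02] w 64.9 q [ 0.42  0.07 -0.33  1.9   0.02  1.18 -0.53]
(640, 960, 3)
```

View pics/l4.png

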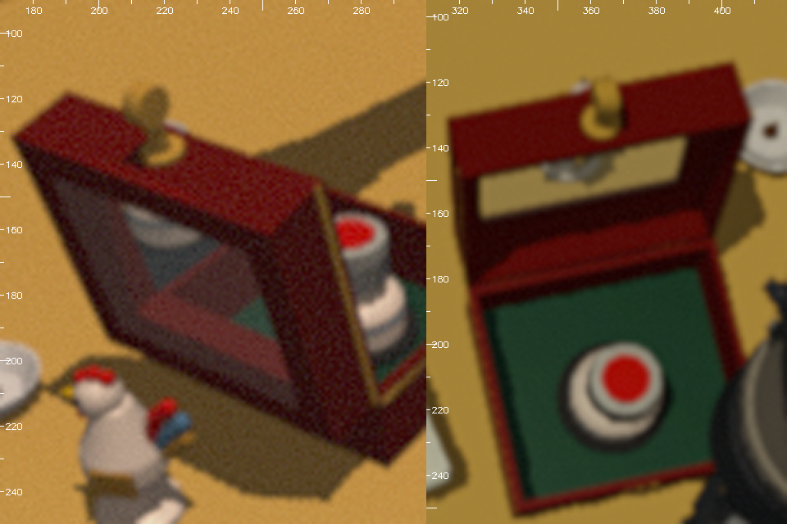

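The lid's corners haven't moved after release (scene (191,118), (267,146); top (316,132)), so it stands at about 100°. The cap target is the only capped jar inside the box, at top (371,211). The other jar, on the mat at top (460,204), stays alone. The cap is at (0.5395, -0.0885).

```bash
python3 -c "
import numpy as np; np.save('cap.npy',[.5395,-.0885,.07])"; python3 capcmd.py 45 .20 .12 .055
```

```text
t8.30 tcp [ 0.4506 -0.1094  0.32  ] F [ 1.  -0.4  0.1] M [ 0.03 -0.07 -0.01] w 65.1 q [ 0.42  0.06 -0.33  1.9   0.02  1.18 -0.54]
t [-69.  119.6  60.7] w [ 0.24 -3.36  0.15]
t [-69.2 199.6  61. ] w [ 0.24 -3.36  0.15]
t [-69.3 264.6  61.3] w [ 0.24 -3.36  0.15]
```

Emit:
drive_tool:
  series:
    - [-35,20,30,0,-3.4,0,66]
    - [-69,60,61,0,-3.4,0,66]
    - [-69,100,61,0,-3.4,0,66]
    - [-69,140,61,0,-3.4,0,66]
    - [-69,160,61,0,-3.4,0,66]

```text
clock: 8.8
tcp_pos: [0.5391, -0.0879, 0.156]
orientation: [-0.896, 1.616, -1.607]
contact_force: [-0.8, -0.6, -0.4]
grip_width: 0.0663
```

```bash
python3 capcmd.py 45 .12 .055; python3 look.py 5; python3 -c "
from plan import *
import pickle
fs=pickle.load(open('f5.pkl','rb'));o=r.get_obs()
for f in fs.values(): print(proj(f,o['tcp_pos']))"
```

```text
t8.80 tcp [ 0.5391 -0.0879  0.156 ] F [-0.8 -0.6 -0.4] M [-0.04  0.01  0.01] w 66.3 q [ 0.32  0.38 -0.34  1.91  0.16  0.88 -0.66]
t [ 0.1 36.   0.9] w [ 0.45 -0.01  0.19]
t [-1.00e-01  1.01e+02  1.40e+00] w [ 0.45 -0.01  0.19]
t8.80 tcp [ 0.5391 -0.0879  0.156 ] F [-0.8 -0.6 -0.4] M [-0.04  0.01  0.01] w 66.3 q [ 0.32  0.38 -0.34  1.91  0.16  0.88 -0.66]
(640, 960, 3)
[[274.62360046 131.90733591]]
[[375.45502975 204.06016342]]
```

View pics/l5.png

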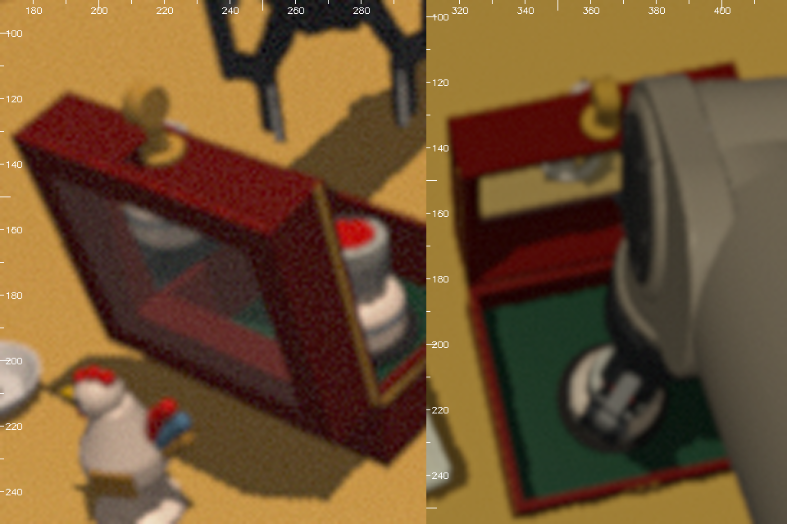

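The fingertips at scene (255,132) and (293,128) straddle the cap axis, with the midpoint within about 1 px of the projected TCP. Descending.

Emit:
drive_tool:
  series:
    - [0,30,1,0.4,0,0,66]
    - [0,60,1,0.4,0,0,66]
    - [0,80,1,0.4,0,0,66]
    - [0,92,1,0.4,0,0,66]
    - [0,100,1,0.4,0,0,66]

```text
clock: 9.4
tcp_pos: [0.5397, -0.0885, 0.057]
orientation: [-0.892, 1.61, -1.612]
contact_force: [0.7, -0.2, -0.6]
grip_width: 0.0659
```

```bash
python3 capcmd.py 45 .055
```

```text
t9.40 tcp [ 0.5397 -0.0885  0.057 ] F [ 0.7 -0.2 -0.6] M [-0.01 -0.05  0.05] w 65.9 q [ 0.28  0.52 -0.3   1.98  0.24  0.68 -0.73]
t [ 0.1  2.  -0.2] w [ 0.02 -0.04  0.18]
```

Next I'll close softly and watch for sideways force.

Emit:
drive_tool:
  series:
    - [0,2,0,0,0,0,52]
    - [0,2,0,0,0,0,48]
    - [0,2,0,0,0,0,40]
    - [0,2,0,0,0,0,40]
  squeeze: 25

```text
clock: 9.8
tcp_pos: [0.5403, -0.0885, 0.0558]
orientation: [-0.891, 1.608, -1.612]
contact_force: [0.2, 0.6, 0.5]
grip_width: 0.0474
```

```bash
python3 capcmd.py 45 .055
```

```text
t9.80 tcp [ 0.5403 -0.0885  0.0558] F [0.2 0.6 0.5] M [ 0.02 -0.08  0.02] w 47.4 q [ 0.28  0.52 -0.3   1.98  0.24  0.67 -0.73]
t [ 0.4  0.8 -0.7] w [-0.05 -0.04  0.14]
```

The cap is gripped at 47.4 mm with no side load. I'll firm the grip and try a small turn anticlockwise (negative about tool y).

Emit:
drive_tool:
  series:
    - [0,0,0,0,0,0,40]
    - [0,0,0,0,0,0,40]
    - [0,0,0,0,-4,0,40]
    - [0,0,0,0,-8,0,40]
    - [0,0,0,0,-8,0,40]
  squeeze: 60

```text
clock: 10.3
tcp_pos: [0.5406, -0.0884, 0.056]
orientation: [-0.98, 1.512, -1.515]
contact_force: [0.2, 0.7, 0.3]
grip_width: 0.0468
```

```bash
python3 capcmd.py 45 .055
```

```text
t10.30 tcp [ 0.5406 -0.0884  0.056 ] F [0.2 0.7 0.3] M [ 0.23  0.03 -0.44] w 46.8 q [ 0.31  0.53 -0.33  1.98  0.27  0.68 -0.61]
t [ 0.5  1.  -1. ] w [-0.05  7.92  0.1 ]
```

Emit:
drive_tool:
  series:
    - [0,0,0,0,-3,0,40]
    - [0,0,0,0,-5,0,40]
    - [0,0,0,0,-5,0,40]

```text
clock: 10.6
tcp_pos: [0.5405, -0.0884, 0.056]
orientation: [-1.031, 1.453, -1.455]
contact_force: [-0.6, 2.2, -0.8]
grip_width: 0.0464
```

```bash
python3 capcmd.py 45 .055
```

```text
t10.60 tcp [ 0.5405 -0.0884  0.056 ] F [-0.6  2.2 -0.8] M [ 0.3   0.01 -1.35] w 46.4 q [ 0.33  0.53 -0.35  1.98  0.28  0.68 -0.54]
t [ 0.4  1.  -0.9] w [-0.02 12.76  0.07]
```

The moment climbed from -0.44 to -1.35 Nm within 5°, which is a dead stop. I'll turn the other way (clockwise, positive about tool y) in moderate steps.

Emit:
drive_tool:
  series:
    - [0,0,0,0,5,0,40]
    - [0,0,0,0,11,0,40]
    - [0,0,0,0,17,0,40]
    - [0,0,0,0,23,0,40]
    - [0,0,0,0,26,0,40]

```text
clock: 11.1
tcp_pos: [0.5405, -0.0886, 0.056]
orientation: [-0.724, 1.764, -1.768]
contact_force: [-0.3, 0.1, -1.2]
grip_width: 0.0465
```

```bash
python3 capcmd.py 45 .055
```

```text
t11.10 tcp [ 0.5405 -0.0886  0.056 ] F [-0.3  0.1 -1.2] M [-0.11 -0.06  0.02] w 46.5 q [ 0.24  0.51 -0.24  1.98  0.19  0.66 -0.92]
t [ 0.6  1.  -0.8] w [ -0.08 -13.35   0.12]
```

Clockwise turns freely (about 0 Nm), so it's a left-hand thread. I'll continue to about 85°.

Emit:
drive_tool:
  series:
    - [0,0,0,0,7,0,40]
    - [0,0,0,0,14,0,40]
    - [0,0,0,0,21,0,40]
    - [0,0,0,0,28,0,40]
    - [0,0,0,0,35,0,40]

```text
clock: 11.6
tcp_pos: [0.54, -0.0889, 0.056]
orientation: [-0.176, 2.134, -2.141]
contact_force: [-1.0, -0.7, -0.1]
grip_width: 0.0465
```

```bash
python3 capcmd.py 45 .055
```

```text
t11.60 tcp [ 0.54   -0.0889  0.056 ] F [-1.  -0.7 -0.1] M [-0.02  0.29  0.02] w 46.5 q [ 0.11  0.5  -0.08  1.99  0.07  0.65 -1.43]
t [ 0.4  1.  -0.4] w [ -0.14 -48.53   0.18]
```

Emit:
drive_tool:
  series:
    - [0,0,0,0,7,0,40]
    - [0,0,0,0,14,0,40]
    - [0,0,0,0,21,0,40]
    - [0,0,0,0,28,0,40]
    - [0,0,0,0,35,0,40]

```text
clock: 12.1
tcp_pos: [0.5395, -0.0888, 0.056]
orientation: [-0.451, -1.966, 1.975]
contact_force: [-0.8, 0.7, -0.3]
grip_width: 0.0468
```

```bash
python3 capcmd.py 45 .055
```

```text
t12.10 tcp [ 0.5395 -0.0888  0.056 ] F [-0.8  0.7 -0.3] M [0.04 0.23 0.07] w 46.8 q [-0.01  0.5   0.08  2.   -0.06  0.64 -1.92]
t [ 0.1  1.  -0.3] w [ -0.22 -83.71   0.2 ]
```

The cap has turned about 84° with no resistance. I'll lift gently and check the force.

Emit:
drive_tool:
  series:
    - [0,-1,0,0,0,0,40]
    - [0,-3,0,0,0,0,40]
    - [0,-5,0,0,0,0,40]

```text
clock: 12.4
tcp_pos: [0.5394, -0.0887, 0.0611]
orientation: [-0.448, -1.967, 1.977]
contact_force: [0.9, -1.1, -3.7]
grip_width: 0.0461
```

```bash
python3 capcmd.py -39 .175
```

```text
t12.40 tcp [ 0.5394 -0.0887  0.0611] F [ 0.9 -1.1 -3.7] M [-0.06 -0.11 -0.03] w 46.1 q [-0.02  0.5   0.08  2.   -0.05  0.65 -1.92]
t [ 1.000e-01 -1.139e+02  4.000e-01] w [-0.29  0.46  0.01]
```

Only the cap's weight shows (about 3 N). I'll lift straight up at moderate speed.

Emit:
drive_tool:
  series:
    - [0,-10,0,0,0,0,40]
    - [0,-30,0,0,0,0,40]
    - [0,-52,0,0,0,0,40]
    - [0,-74,0,0,0,0,40]
    - [0,-94,0,0,0,0,40]

```text
clock: 12.9
tcp_pos: [0.5394, -0.0883, 0.1568]
orientation: [-0.447, -1.968, 1.978]
contact_force: [-0.1, 1.2, -3.2]
grip_width: 0.0464
```

Emit:
drive_tool:
  series:
    - [0,-10,0,0,0,0,40]
    - [0,-18,0,0,0,0,40]
    - [0,-24,0,0,0,0,40]
    - [0,-24,0,0,0,0,40]
    - [0,-24,0,0,0,0,40]

```text
clock: 13.4
tcp_pos: [0.539, -0.0881, 0.1802]
orientation: [-0.446, -1.968, 1.978]
contact_force: [-0.3, 0.4, -3.1]
grip_width: 0.0466
```

```bash
python3 capcmd.py -39 .175
python3 - <<'E'
from plan import *
fs={n:cam(n) for n in("scene","top")}
o=r.get_obs(); print(R.from_rotvec(o["orientation"]).as_matrix()[:,1].round(4),o["qvel"].round(3))
crop(fs["scene"]["frame"],160,60,360,260,4,"end_s.png"); crop(fs["top"]["frame"],300,90,480,260,4,"end_t.png")
E
```

```text
t13.40 tcp [ 0.539  -0.0881  0.1802] F [-0.3  0.4 -3.1] M [-0.    0.01  0.03] w 46.6 q [-0.03  0.32  0.1   1.92 -0.03  0.9  -1.94]
t [-0.6  5.2  0.1] w [-0.31  0.54  0.07]
[-0.0039 -0.0043 -1.    ] [-0.002  0.001 -0.    -0.002  0.001  0.001 -0.002]
```

View pics/end_s.png

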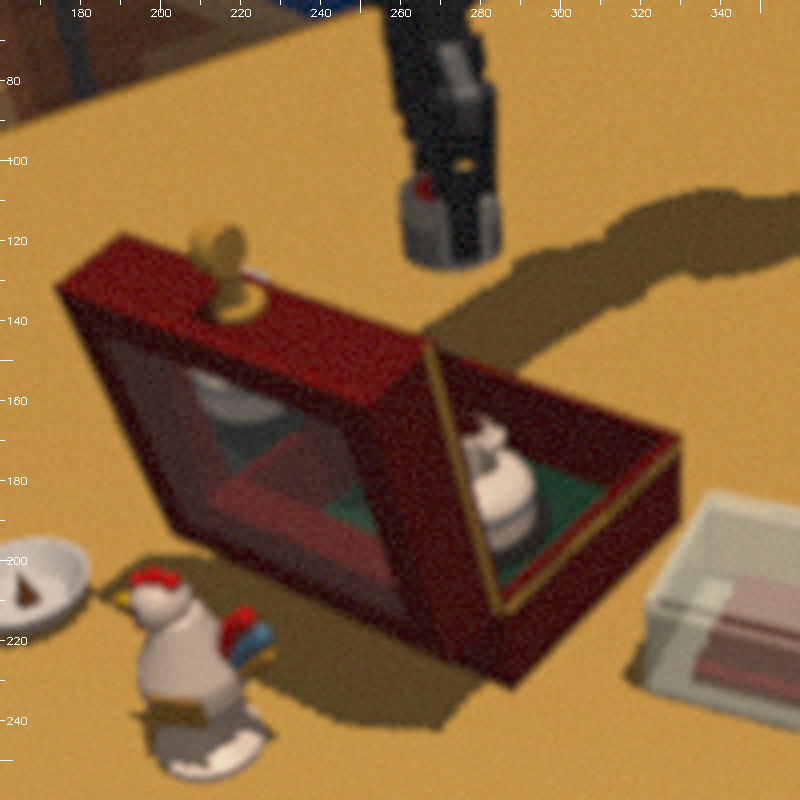

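View pics/end_t.png

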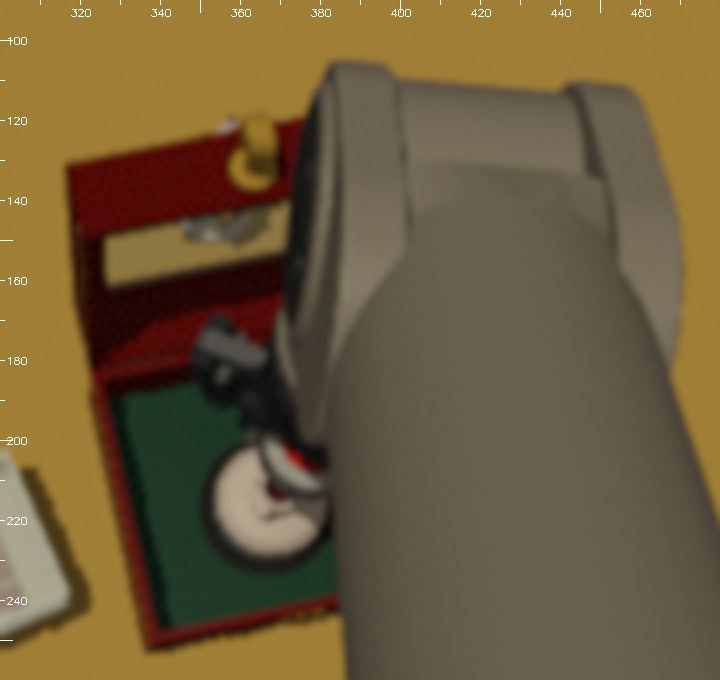

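The cap hangs level in the gripper (scene (274,117)), and the jar's open neck shows at (283,168). The lid (191,118) and rooster (205,205) haven't moved. The arm is at rest, so I'm handing in.

```bash
python3 -c "
from plan import *
st(); print(r.hand_in())"
```

```text
t13.50 tcp [ 0.5389 -0.0881  0.18  ] F [ 0.7 -0.2 -1.7] M [-0.    0.01 -0.02] w 46.8 q [-0.04  0.32  0.1   1.92 -0.03  0.9  -1.94]
the job is handed in; nothing more can be done
None
```

The lid is standing open at about 100°. The cap is off the jar in the box and held level in the gripper, 124 mm above where it sat. The job was handed in at 13.5 s.

- **Lid:** After the first pull the arm's position said 100°, but the cameras showed about 96.5°, because the tab had slid in the pads. I gripped the tab again, moved it on and released it. The two views then read 99.1° and 100.9°, and the lid's corners stayed put in the later pictures.
- **Cap:** Anticlockwise it came to a dead stop, with the torque rising to about 1.35 Nm, so I turned it the other way. Clockwise it ran free, so this jar has the left-hand thread. After about 84° it lifted off under its own weight of about 3 N, without force. At hand-in the gripper axis was within 0.4° of vertical, the grip width was 46.8 mm and the arm was at rest.
- **Everything else:** I didn't touch the twin jar, its cap or any ornament. The last scene picture shows the rooster, dish and acrylic box where they were, but the arm hid the twin jar in the last top view and it wasn't clearly visible in the scene view.

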